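Shut a loaded curing box and start it

TASK

The phone frame in the drawer of the curing box is ready to cure: without lifting anything, push the drawer fully home and fold the hatch on top down flat with your fingertips, slamming neither. Once both are shut, press the start button down and let it go. Leave the phone frame lying in the drawer untouched, and leave the other things on the bench where they are.

Things in the scene. Friction and masses are not known exactly. Their poses are not given: they have to be found in the camera images.
- curing_box: white sheet-metal curing box fixed to the bench: 160 mm deep (its x), 200 mm wide (its y), top face 70 mm above the bench. Origin at the centre of its underside, on the bench, z up. -x is its front, with the drawer (this faces roughly to the robot's left); the hatch is hinged near its rear (+x) edge; the strip at +y of the top carries a small dark timer window and the start button, which project at most 21 mm above the top face.
- drawer (a joint): opening of the drawer in m: 0 = fully home, at its stop; it slides out to the box's -x and stands 0.07 to 0.105 m open at the start. About 2 N of sliding friction; it stays where it is left.
- drawer_front (a point): point on the outer face of the drawer's flat front, in the middle of its width, 50 mm above the bench (the point moves with the drawer; its axes are those of the box). The front is 190 mm wide, 6 mm thick and reaches from 10 to 64 mm above the bench; there is no handle. Shut, its outer face lies 86 mm in front of the box's origin. The tray behind it is 26 mm deep, its walls end 43 mm above the bench.
- hatch (a joint): angle of the hatch in rad: 0 = flat on the top of the box; it stands 1.3 to 1.75 open at the start (pi/2 = upright, more leans rearward). Stiff hinge: it stays at any angle and does not fall; pushing at its free edge takes 1 to 2 N.
- hatch_hinge (a point): middle of the hinge line of the hatch, which runs along the box's y, 70.5 mm above the bench, at (62, -19, 70.5) mm in the box's frame. The axes turn with the hatch: -x runs from the hinge to the free edge, z is the normal of its outer side (up when shut, to the rear of the box when upright).
- hatch_edge (a point): middle of the hatch's free edge, on the outer side. The hatch is a flat plate 128 mm from hinge to free edge, 140 mm wide and 5 mm thick, without a handle; this point lies 128 mm from the hinge line and 5 mm out along the outer normal. Axes as for hatch_hinge.
- start_button (a joint): travel of the start button in m: 0 = released, 0.005 = fully down; counts as pressed beyond 0.003. Spring: about 1.5 N to start, 5 N fully down.
- start_button_top (a point): centre of the top face of the start button: a round grey push button, 22 mm across, standing 9 mm proud of a round black housing 38 mm across, at (-26, 74, 91) mm in the box's frame. Pressed straight down.
- phone_frame: opened phone, 67x138x8 mm, lying loose and flat on the floor of the drawer's tray (floor 17 mm above the bench), its long side along the box's y. Origin at the centre of its underside.
- battery: AA-size battery, a cylinder 15 mm thick and 50 mm long, lying beyond the drawer at the far left. Loose; origin at the centre of its underside. To be left alone.
- flux_syringe: flux syringe, 19x89x19 mm, lying right of the box. Loose; origin at the centre of its underside. To be left alone.
- tape_roll: roll of masking tape lying flat, 104 mm across and 25 mm high, left of the box. Loose; origin at the centre of its underside. To be left alone.
- mug: mug, 82 mm across without its handle, 91 mm high, right of the box. Loose; origin at the centre of its underside. To be left alone.
- braid_spool: spool of desoldering braid, 52 mm across, 12 mm high, right of the box. Loose; origin at the centre of its underside. To be left alone.
- parts_box: small plastic parts box, 35x51x19 mm, left of the drawer. Loose; origin at the centre of its underside. To be left alone.

How it is judged:
By the outcome, as a careful person would: the job done as asked, in the order asked, and still so for the second after the job is handed in, with the robot touching nothing.
It also fails if it takes over 59 s, if anything falls off the work surface, if the arm or the gripper's body presses on something with over 40 N, if the wrist force passes 120 N, or if a joint passes its speed limit or range.

ROBOT

A 7-joint arm with a two-finger parallel gripper is mounted at the origin on a cart in front of the work surface, level with it; the furniture and walls round the work are solid. World frame = base frame: x ahead of the robot, y to its left, z up, the work surface at z = 0. Lengths are in m, angles in rad, forces in N, time in s.
With the tool pointing down it reaches from about 0.4 to 0.875 m from the base axis. Payload 6.5 kg.
Tool frame: the origin (TCP) lies at the very end of the fingers, on their centre line; the grasp point (between the pads) lies 19 mm behind it; x points along the fingers, y is the direction in which the jaws open and shut, and the axes are right-handed (so a half turn about x gives the same grasp; the last joint's range is limited). The gripper opens to 85 mm and grips with 20 to 120 N. Pads are 22 mm wide; open, the fingers measure 114 mm over their backs; the gripper's body (76 mm by 85 mm) begins 54 mm behind the grasp point. The pads swing forward as they close: fully open they stand 13 mm farther back than shut.
Start: joints at [-1.214, 0.536, -0.004, 1.538, 0.003, 1.067, -0.071], TCP at [0.267, 0.593, 0.231] pointing down, gripper open.
Joint ranges: [-2.7, 2.7], [-0.37, 2.16], [-1.27, 1.26], [0.24, 2.4], [-1.31, 4.45], [0.19, 1.91], [-2.76, 2.76]. Speed limits (rad/s): [2.39, 2.39, 3.14, 3.14, 3.14, 3.14, 3.14].

INTERFACE

Orientations are given as a unit quaternion [w, x, y, z].
In Python, from cell import * gives the robot as it stands.
- The arm moves only by the tool send_rows, never from a script. Its argument "deltas" is a list of rows, each a list of 3 entries, a list of its own where there are three numbers: the shift along the tool's x, y, z in m, then the turn, a rotation vector about the tool's x, y, z in degrees, then the finger opening in m, from 0 to 0.0854. A call has 1 to 20 rows; each row shifts and turns the commanded pose from where the row before left it, along the tool's axes as they then stand; what a row does not reach is not made up. A row lasts 1/12 s, in which the tool goes at most 41.7 mm and 7.16 degrees, less where a joint would pass 70% of its speed; a pose out of reach is approached as far as the arm can. A call is refused whole if a number of a shift passes 0.0417 or a number of a turn 7.16, either way. A call with a gripper value outside its range is refused whole. The fingers move at their own pace and stop on an object; "grip_force" is the grip in N (left out, the last holds). Time passes only in rows, so rows that do not move let the fingers close. It gives the time, the measured TCP pose, the force and the opening at its end, in the units of the state.
- observe(): the state, without advancing time (a new reading comes with each control period).
- read_camera(name): name is "side" or "top" or "wrist"; returns (picture, depth): 384x512x3 uint8, blue, green, red; 384x512 float32, m along the optical axis (not along the pixel's ray), 0 where there is no reading.
- camera_params(name): a dict with "fx", "fy", "cx", "cy" (pixels), "position" and "rotation" of the camera in the world. Camera axes: x right, y up, looking along -z (the intrinsics and any distortion apply to the point x, -y, -z); pixel columns grow to the right and rows downward; lengths in m; the calibration is good to about 2 mm. A picture is of the moment at which its call begins: read the wrist's pose just before it. camera_params takes no time and is no camera call; for the wrist camera it gives the pose at the moment of the call.
- sign_off(): hands the job in, once; it reports no verdict.
The state is a dict: "time": time; "joint_pos": joint angles; "dq": joint speeds; "joint_torque": joint torques, N m; "position": TCP position; "ee_rot": TCP orientation; "wrist_force": force on the tool from outside, world axes, zero at the start; "wrist_torque": the same for the moment, N m; "grip_width": finger opening in m.
Only numpy, scipy, OpenCV 4.12 (cv2) and the standard library are available. Lean on these libraries where they do the work, as an engineer would, in place of code of your own. Each camera call takes 0.05 s, during which the arm holds its last target. There are 200 camera calls.

## Working session

There is one attempt and no reset: what is moved stays moved. The work goes in short steps, Python scripts to look and compute and a tool call to move; the robot and the scene stay as the last step left them, time stands still between calls to the robot, and variables do not carry over. Pictures are saved under pics/ and viewed, about 8 in all and at most 12, crops included, and the job is handed in when it is done.

Besides the shell and the picture viewer there is one more tool, called after "Request:" as name(argument=value, ...), one argument or row to a line, values as JSON. send_rows: Moves the arm, as the interface text tells. Its arguments: {"type":"object","properties":{"deltas":{"type":"array","items":{"type":"array"}},"grip_force":{"type":"number"}},"required":["deltas"]}

```bash
ls; mkdir -p pics
python3 - <<'E'
from cell import *
import cv2,numpy as np
s=observe(); print(s['time'],s['position'],s['ee_rot'],s['grip_width'],s['wrist_force'])
for n in ('side','top'):
    im,d=read_camera(n); np.savez(f'{n}0.npz',im=im,d=d); cv2.imwrite(f'pics/{n}0.png',im); print(n,camera_params(n))
a=np.hstack([cv2.imread('pics/side0.png')]);
E
```

```text
pics
0.0 [0.26646945 0.59218818 0.23040144] [ 0.69127451  0.14775573  0.69146227 -0.14895542] 0.0854080652975368 [0.04891811 0.04632373 0.0582319 ]
side {'fx': 461.32740944969595, 'fy': 461.32740944969595, 'cx': 254.15873900934764, 'cy': 194.46883126210906, 'position': array([ 0.67853056, -0.92514459,  0.97485969]), 'rotation': array([0.91498137, 0.39486145, 0.0366343 , 0.07450804])}
top {'fx': 462.1292663966732, 'fy': 462.1292663966732, 'cx': 248.60638989563026, 'cy': 196.52710413918123, 'position': array([ 0.32550972, -0.00366192,  1.23994525]), 'rotation': array([-0.69678366, -0.05643275,  0.06932872,  0.71168912])}
```

View pics/top0.png

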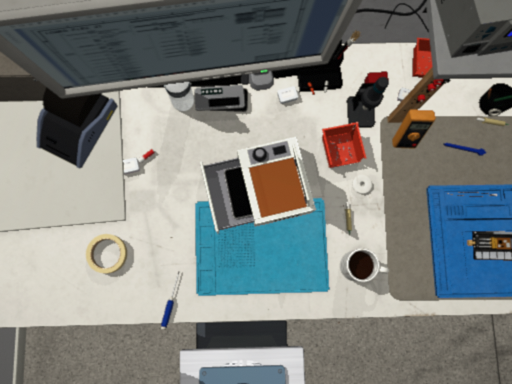

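View pics/side0.png

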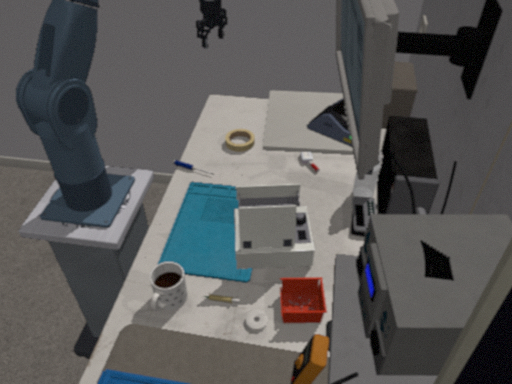

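```bash
cat > h.py <<'E'
import numpy as np,cv2
from scipy.spatial.transform import Rotation as R
from cell import *
def rot(q): return R.from_quat([q[1],q[2],q[3],q[0]])
def pts(n,uv,d,p=None):
    p=p or camera_params(n); o=[]
    for u,v in uv:
        z=float(np.median(d[int(v)-1:int(v)+2,int(u)-1:int(u)+2])) if np.ndim(d)==2 else d
        c=np.array([(u-p['cx'])/p['fx']*z,-(v-p['cy'])/p['fy']*z,-z]); o.append(rot(p['rotation']).apply(c)+p['position'])
    return np.array(o)
def ray(n,uv,h,p=None): # intersect pixel rays with plane z=h
    p=p or camera_params(n); o=[]
    for u,v in uv:
        r=rot(p['rotation']).apply([(u-p['cx'])/p['fx'],-(v-p['cy'])/p['fy'],-1]); t=(h-p['position'][2])/r[2]; o.append(p['position']+t*r)
    return np.array(o)
E
python3 - <<'E'
import cv2,numpy as np
im=cv2.imread('pics/top0.png'); c=cv2.resize(im[125:240,190:340],None,fx=5,fy=5,interpolation=cv2.INTER_CUBIC); cv2.imwrite('pics/c1.png',c)
im=cv2.imread('pics/side0.png'); c=cv2.resize(im[170:280,220:330],None,fx=5,fy=5,interpolation=cv2.INTER_CUBIC); cv2.imwrite('pics/c2.png',c)
E
```

```text
(no output)
```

View pics/c1.png

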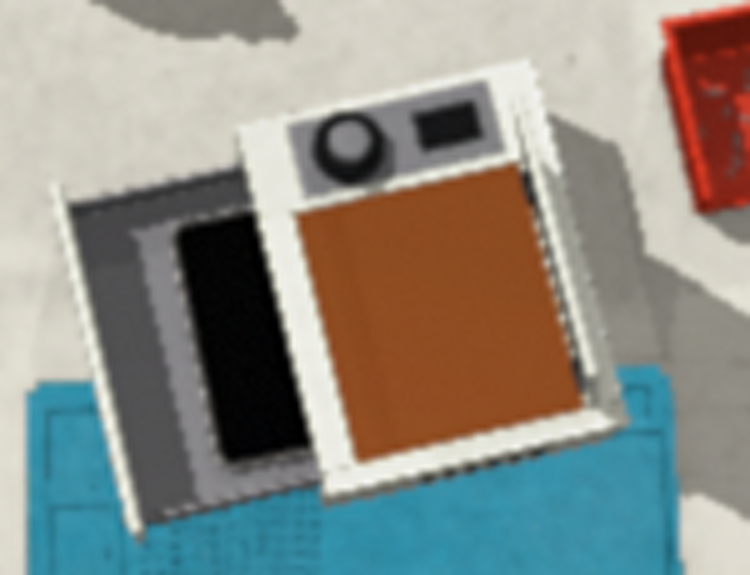

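View pics/c2.png

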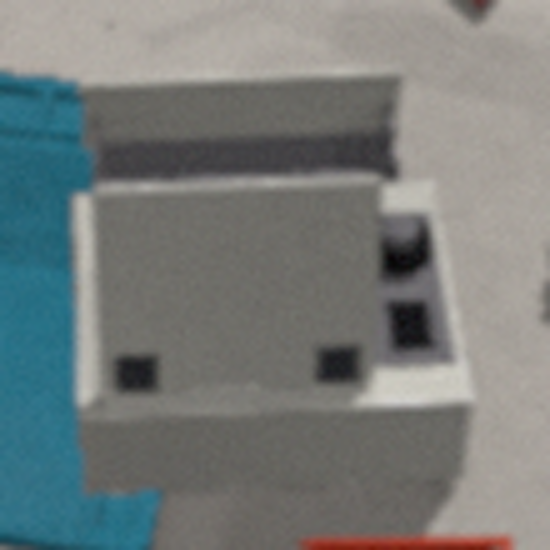

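Run:
```python
from h import *
np.set_printoptions(precision=4,suppress=True)
f=lambda l,o:[(o[0]+(a+.5)/5-.5,o[1]+(b+.5)/5-.5) for a,b in l]
T=np.load('top0.npz');S=np.load('side0.npz')
c=ray('top',f([(243,128),(535,63),(622,420),(325,500)],(190,125)),.07)
# fit pose: model corners front-far(-80,100) rear-far(80,100) rear-near front-near
m=np.array([[-.08,.1],[.08,.1],[.08,-.1],[-.08,-.1]])
W=c[:,:2]; Wc=W-W.mean(0); H=(m.T@Wc); yaw=np.arctan2(H[0,1]-H[1,0],H[0,0]+H[1,1]); Rm=np.array([[np.cos(yaw),-np.sin(yaw)],[np.sin(yaw),np.cos(yaw)]])
t=W.mean(0); print('corners',c,'yaw',np.degrees(yaw),'t',t); print('resid',(W-t-m@Rm.T)*1000)
b=ray('top',f([(349,143)],(190,125)),.091); print('button',b,'box frame',(b[:,:2]-t)@Rm)
d=ray('top',f([(57,187),(135,537)],(190,125)),.064); print('drawer top outer edge box',(d[:,:2]-t)@Rm)
def show(n,p,dd):
    q=pts(n,p,dd); print(n, np.c_[(q[:,:2]-t)@Rm,q[:,2]])
show('side',f([(120,200),(240,195),(360,190),(240,230),(240,280),(240,330),(240,380),(240,450)],(220,170)),S['d'])
show('top',f([(349,143),(290,300),(270,200),(420,480)],(190,125)),T['d'])
show('top',f([(535,160),(545,190),(555,220),(565,260),(575,300),(590,340)],(190,125)),T['d'])
q=[('tape',(105,254),.025),('parts',(130,165),.019),('battery',(148,155),.015),('mug',(362,264),.09),('redbox',(343,145),.04),('screwdriver',(172,300),.02),('monitor bottom',(40,90),.15),('fluxsyr',(350,217),.01)]
for n,p,h in q: print(n,ray('top',[p],h)[0],pts('top',[p],T['d'])[0])
im=T['d'];
```

```text
corners [[ 0.6597 -0.003   0.07  ]
 [ 0.6924 -0.1577  0.07  ]
 [ 0.5011 -0.1946  0.07  ]
 [ 0.463  -0.0411  0.07  ]] yaw -78.2788934242059 t [ 0.579  -0.0991]
resid [[-1.0268 -2.5604]
 [-0.8128 -0.575 ]
 [ 3.7219  3.1445]
 [-1.8823 -0.0091]]
button [[ 0.6447 -0.0574  0.091 ]] box frame [[-0.0275  0.0728]]
drawer top outer edge box [[-0.1793  0.0905]
 [-0.1788 -0.098 ]]
side [[ 0.0504 -0.0721  0.193 ]
 [ 0.0479 -0.0144  0.1911]
 [ 0.0496  0.043   0.1935]
 [ 0.0534 -0.0145  0.1727]
 [ 0.0576 -0.0144  0.1417]
 [ 0.0635 -0.0144  0.1115]
 [ 0.0685 -0.0143  0.0791]
 [ 0.0828 -0.0148  0.0408]]
top [[-0.0275  0.0729  0.0906]
 [-0.0743  0.0035  0.0694]
 [-0.0725  0.0578  0.0688]
 [-0.0287 -0.1004  0.0487]]
top [[ 0.0448  0.0182  0.1952]
 [ 0.0457  0.003   0.196 ]
 [ 0.0467 -0.012   0.196 ]
 [ 0.0469 -0.0312  0.1944]
 [ 0.0465 -0.0508  0.1959]
 [ 0.0491 -0.0702  0.1932]]
tape [0.3995 0.3484 0.025 ] [ 0.4011  0.3559 -0.0009]
parts [0.6381 0.2905 0.019 ] [0.638  0.2905 0.0191]
battery [0.6663 0.2432 0.015 ] [0.6665 0.2434 0.014 ]
mug [ 0.3572 -0.3037  0.09  ] [ 0.3582 -0.3133  0.0531]
redbox [ 0.6777 -0.2863  0.04  ] [ 0.6886 -0.2951  0.0027]
screwdriver [0.2784 0.1746 0.02  ] [0.2781 0.1759 0.0116]
monitor bottom [0.8002 0.4857 0.15  ] [0.8203 0.5063 0.1039]
fluxsyr [ 0.4853 -0.3005  0.01  ] [ 0.4847 -0.2994  0.0144]
```

```bash
cat >> h.py <<'E'
YAW=np.radians(-78.28); T0=np.array([.579,-.0991]); Rm=np.array([[np.cos(YAW),-np.sin(YAW)],[np.sin(YAW),np.cos(YAW)]])
def b2w(p): return np.r_[Rm@np.array(p[:2])+T0,p[2]]
def w2b(p): return np.r_[Rm.T@(np.array(p[:2])-T0),p[2]]
np.set_printoptions(precision=4,suppress=True)
def st():
    s=observe(); r=rot(s['ee_rot']); print('t',s['time'],'pos',s['position'],'box',w2b(s['position']),'F',s['wrist_force'],'grip',s['grip_width'])
    print('tool axes in box (cols x,y,z)\n',np.round(R.from_euler('z',-YAW).as_matrix()@r.as_matrix(),3)); return s,r
def need(goal_box,sgn=1):
    """rotation vector (deg, tool) to square tool to box, then shift in tool axes after that turn"""
    s,r=st(); G=np.c_[[0,0,-1],[0,sgn,0],[sgn,0,0]]
    g=R.from_euler('z',YAW)*R.from_matrix(G)
    print('turn',np.degrees((r.inv()*g).as_rotvec()),'shift after turn',g.inv().apply(b2w(goal_box)-s['position']))
E
python3 - <<'E'
from h import *
for s in (1,-1): need([-.22,0,.25],s)
T=np.load('top0.npz'); d=T['d']; p=camera_params('top')
uu,vv=np.meshgrid(np.arange(512),np.arange(384)); z=d; c=np.stack([(uu-p['cx'])/p['fx']*z,-(vv-p['cy'])/p['fy']*z,-z],-1).reshape(-1,3)
w=rot(p['rotation']).apply(c)+p['position']; ok=(d.ravel()>0)&(w[:,2]>.1)&(w[:,1]<.6)&(w[:,1]>-.35)&(w[:,0]>.4)
w=w[ok]
for h in (.1,.2,.3,.4,.5): 
    k=(w[:,2]>=h)&(w[:,2]<h+.1)&(w[:,0]>.55); print(h,k.sum(),w[k].min(0) if k.any() else '')
E
```

```text
t 0.1 pos [0.2665 0.5923 0.2305] box [-0.7404 -0.1656  0.2305] F [ 0.2207  0.8459 -0.4073] grip 0.08536717450180013
tool axes in box (cols x,y,z)
 [[ 0.001 -0.81   0.587]
 [-0.001  0.587  0.81 ]
 [-1.    -0.002  0.   ]]
turn [54.0616  0.0488  0.0797] shift after turn [-0.0195  0.1656  0.5204]
t 0.1 pos [0.2665 0.5923 0.2305] box [-0.7404 -0.1656  0.2305] F [ 0.2207  0.8459 -0.4073] grip 0.08536717450180013
tool axes in box (cols x,y,z)
 [[ 0.001 -0.81   0.587]
 [-0.001  0.587  0.81 ]
 [-1.    -0.002  0.   ]]
turn [-125.9383   -0.0947    0.058 ] shift after turn [-0.0195 -0.1656 -0.5204]
0.1 4637 [ 0.5514 -0.35    0.1   ]
0.2 107 [ 0.5771 -0.3499  0.2001]
0.3 4145 [ 0.6898 -0.3499  0.3488]
0.4 6563 [ 0.6797 -0.2562  0.4   ]
0.5 9564 [ 0.6691 -0.1939  0.5   ]
```

Request:
send_rows(
  deltas=[
    [[-0.002,0,0],[6.76,0,0],0],
    [[-0.002,0,0],[6.76,0,0],0],
    [[-0.002,0,0],[6.76,0,0],0],
    [[-0.002,0,0],[6.76,0,0],0],
    [[-0.002,0,0],[6.76,0,0],0],
    [[-0.002,0,0],[6.76,0,0],0],
    [[-0.002,0,0],[6.76,0,0],0],
    [[-0.002,0,0],[6.76,0,0],0],
    [[0,0.006,0.018],[0,0,0],0],
    [[0,0.01,0.03],[0,0,0],0],
    [[0,0.01,0.03],[0,0,0],0],
    [[0,0.01,0.032],[0,0,0],0],
    [[0,0.01,0.032],[0,0,0],0],
    [[0,0.01,0.032],[0,0,0],0],
    [[0,0.01,0.032],[0,0,0],0],
    [[0,0.01,0.032],[0,0,0],0],
    [[0,0.01,0.032],[0,0,0],0],
    [[0,0.01,0.032],[0,0,0],0],
    [[0,0.01,0.032],[0,0,0],0],
  ],
  grip_force=20,
)

```text
time: 1.68
position: [0.4385, 0.2855, 0.2471]
ee_rot: [0.548, 0.446, 0.548, -0.447]
wrist_force: [0.7, 0.7, 0.1]
grip_width: -0.0004
```

Run:
```python
from h import *
need([-.22,0,.15])
T=np.load('top0.npz'); d=T['d']; p=camera_params('top')
uu,vv=np.meshgrid(np.arange(512),np.arange(384)); z=d; c=np.stack([(uu-p['cx'])/p['fx']*z,-(vv-p['cy'])/p['fy']*z,-z],-1).reshape(-1,3)
w=rot(p['rotation']).apply(c)+p['position']; w=w[(d.ravel()>0)&(w[:,0]>.55)&(w[:,2]>.22)]
for y in np.arange(-.3,.5,.1):
    k=w[abs(w[:,1]-y)<.05]; print(round(y,2),[(h,k[abs(k[:,2]-h)<.05][:,0].min().round(3)) for h in (.3,.4,.5,.6) if (abs(k[:,2]-h)<.05).any()])
```

```text
t 1.6833 pos [0.4385 0.2855 0.2471] box [-0.4051 -0.0594  0.2471] F [0.7373 0.7037 0.0946] grip -0.0003700028590362515
tool axes in box (cols x,y,z)
 [[ 0.  0.  1.]
 [-0.  1. -0.]
 [-1. -0.  0.]]
turn [-0.0159  0.0087  0.026 ] shift after turn [0.0971 0.0594 0.1851]
-0.3 [(0.4, np.float64(0.848))]
-0.2 [(0.4, np.float64(0.751)), (0.5, np.float64(0.74)), (0.6, np.float64(0.733))]
-0.1 [(0.3, np.float64(0.75)), (0.4, np.float64(0.743)), (0.5, np.float64(0.737)), (0.6, np.float64(0.728))]
0.0 [(0.3, np.float64(0.742)), (0.4, np.float64(0.73)), (0.5, np.float64(0.724)), (0.6, np.float64(0.714))]
0.1 [(0.3, np.float64(0.722)), (0.4, np.float64(0.718)), (0.5, np.float64(0.711)), (0.6, np.float64(0.7))]
0.2 [(0.3, np.float64(0.711)), (0.4, np.float64(0.706)), (0.5, np.float64(0.699)), (0.6, np.float64(0.688))]
0.3 [(0.3, np.float64(0.701)), (0.4, np.float64(0.684)), (0.5, np.float64(0.674)), (0.6, np.float64(0.668))]
0.4 [(0.4, np.float64(0.685)), (0.5, np.float64(0.676)), (0.6, np.float64(0.671))]
```

Request:
send_rows(
  deltas=[
    [[0.016,0.01,0.031],[0,0,0],0],
    [[0.016,0.01,0.031],[0,0,0],0],
    [[0.016,0.01,0.031],[0,0,0],0],
    [[0.016,0.01,0.031],[0,0,0],0],
    [[0.016,0.01,0.031],[0,0,0],0],
    [[0.016,0.01,0.031],[0,0,0],0],
    [[0.027,0,0],[0,0,0],0],
    [[0.027,0,0],[0,0,0],0],
    [[0.027,0,0],[0,0,0],0],
    [[0.027,0,0],[0,0,0],0],
    [[0,0,0],[0,0,0],0],
  ],
)

```text
time: 2.6
position: [0.5307, 0.1164, 0.0387]
ee_rot: [0.547, 0.444, 0.55, -0.449]
wrist_force: [-2.1, -0.6, -0.7]
grip_width: -0.0003
```

Run:
```python
from h import *
need([-.19,0,.042])
im,d=read_camera('top'); cv2.imwrite('pics/t1.png',cv2.resize(im[100:260,150:370],None,fx=3.6,fy=3.6,interpolation=cv2.INTER_CUBIC))
```

```text
t 2.6 pos [0.5307 0.1164 0.0387] box [-0.2208 -0.0035  0.0387] F [-2.1299 -0.6042 -0.6856] grip -0.00034467245841788993
tool axes in box (cols x,y,z)
 [[ 0.001  0.     1.   ]
 [-0.009  1.    -0.   ]
 [-1.    -0.009  0.001]]
turn [-0.0158  0.0363  0.4987] shift after turn [-0.0033  0.0035  0.0308]
```

View pics/t1.png

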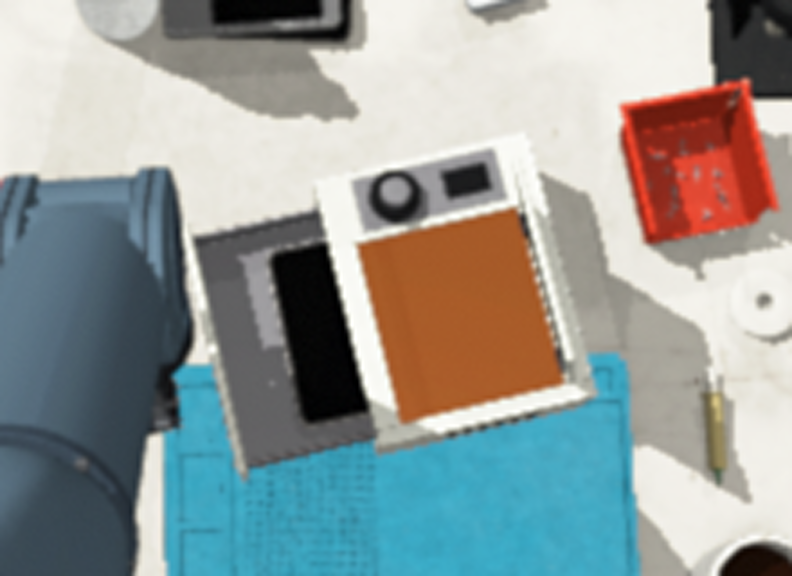

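Request:
send_rows(
  deltas=[
    [[0,0,0.008],[0,0,0],0],
    [[0,0,0.008],[0,0,0],0],
    [[0,0,0.003],[0,0,0],0],
    [[0,0,0.002],[0,0,0],0],
    [[0,0,0.002],[0,0,0],0],
    [[0,0,0.002],[0,0,0],0],
    [[0,0,0.002],[0,0,0],0],
    [[0,0,0.002],[0,0,0],0],
    [[0,0,0.002],[0,0,0],0],
    [[0,0,0.003],[0,0,0],0],
    [[0,0,0.003],[0,0,0],0],
    [[0,0,0.004],[0,0,0],0],
    [[0,0,0.004],[0,0,0],0],
    [[0,0,0.004],[0,0,0],0],
    [[0,0,0.004],[0,0,0],0],
    [[0,0,0.004],[0,0,0],0],
    [[0,0,0.004],[0,0,0],0],
    [[0,0,0.004],[0,0,0],0],
    [[0,0,0.004],[0,0,0],0],
    [[0,0,0.004],[0,0,0],0],
  ],
)

```text
time: 4.32
position: [0.5496, 0.0454, 0.0433]
ee_rot: [0.548, 0.446, 0.548, -0.446]
wrist_force: [0.8, 3.4, -0.2]
grip_width: 0.0001
```

Run:
```python
from h import *
s,r=st(); print('F box',R.from_euler('z',-YAW).apply(s['wrist_force']))
im,d=read_camera('top'); cv2.imwrite('pics/t2.png',cv2.resize(im[120:240,190:340],None,fx=5,fy=5,interpolation=cv2.INTER_CUBIC))
```

```text
t 4.3167 pos [0.5496 0.0454 0.0433] box [-0.1474  0.0006  0.0433] F [ 0.7796  3.4494 -0.1645] grip 0.00012400559765763354
tool axes in box (cols x,y,z)
 [[ 0.  0.  1.]
 [ 0.  1. -0.]
 [-1.  0.  0.]]
F box [-3.2191  1.4641 -0.1645]
```

View pics/t2.png

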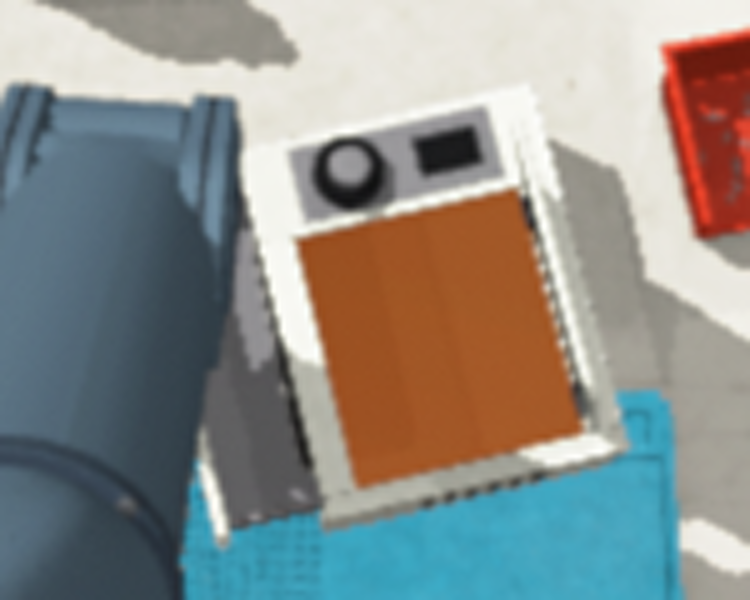

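Request:
send_rows(
  deltas=[
    [[0,0,0.004],[0,0,0],0],
    [[0,0,0.004],[0,0,0],0],
    [[0,0,0.004],[0,0,0],0],
    [[0,0,0.004],[0,0,0],0],
    [[0,0,0.004],[0,0,0],0],
    [[0,0,0.004],[0,0,0],0],
    [[0,0,0.004],[0,0,0],0],
    [[0,0,0.003],[0,0,0],0],
    [[0,0,0.003],[0,0,0],0],
    [[0,0,0.002],[0,0,0],0],
    [[0,0,0.002],[0,0,0],0],
    [[0,0,0.002],[0,0,0],0],
    [[0,0,0.0015],[0,0,0],0],
    [[0,0,0.0015],[0,0,0],0],
    [[0,0,0.001],[0,0,0],0],
    [[0,0,0.001],[0,0,0],0],
    [[0,0,0.001],[0,0,0],0],
  ],
)

```text
time: 5.78
position: [0.5588, 0.0007, 0.0433]
ee_rot: [0.548, 0.446, 0.548, -0.446]
wrist_force: [1.0, 1.5, 0.3]
grip_width: -0.0
```

Request:
send_rows(
  deltas=[
    [[0,0,0.001],[0,0,0],0],
    [[0,0,0.001],[0,0,0],0],
    [[0,0,0.001],[0,0,0],0],
  ],
)

```text
time: 6.03
position: [0.5594, -0.0023, 0.0433]
ee_rot: [0.548, 0.446, 0.548, -0.446]
wrist_force: [0.5, 2.2, -0.4]
grip_width: 0.0002
```

Request:
send_rows(
  deltas=[
    [[0,0,0.001],[0,0,0],0],
    [[0,0,0.001],[0,0,0],0],
  ],
)

```text
time: 6.2
position: [0.5598, -0.0041, 0.0433]
ee_rot: [0.548, 0.447, 0.548, -0.446]
wrist_force: [-0.3, 6.6, 0.5]
grip_width: -0.0
```

Request:
send_rows(
  deltas=[
    [[0,0,0.001],[0,0,0],0],
    [[0,0,0.0005],[0,0,0],0],
  ],
)

```text
time: 6.37
position: [0.5598, -0.0041, 0.0433]
ee_rot: [0.548, 0.446, 0.549, -0.446]
wrist_force: [-0.1, 8.3, 1.4]
grip_width: 0.0001
```

Request:
send_rows(
  deltas=[
    [[0,0,0],[0,0,0],0],
    [[0,0,0],[0,0,0],0],
  ],
)

```text
time: 6.53
position: [0.5598, -0.004, 0.0433]
ee_rot: [0.548, 0.446, 0.549, -0.446]
wrist_force: [0.2, 7.2, 1.5]
grip_width: -0.0001
```

Request:
send_rows(
  deltas=[
    [[0,0,-0.004],[0,0,0],0],
    [[0,0,-0.016],[0,0,0],0],
    [[-0.031,0,0],[0,0,0],0],
    [[-0.031,0,0],[0,0,0],0],
    [[-0.031,0,0],[0,0,0],0],
    [[-0.031,0,0],[0,0,0],0],
    [[-0.031,0,0],[0,0,0],0],
    [[-0.031,0,0],[0,0,0],0],
    [[-0.031,0,0],[0,0,0],0],
    [[0,-0.003,0.031],[0,0,0],0],
    [[0,-0.003,0.031],[0,0,0],0],
    [[0,-0.003,0.031],[0,0,0],0],
    [[0,-0.003,0.031],[0,0,0],0],
    [[0,-0.003,0.031],[0,0,0],0],
    [[0,-0.003,0.031],[0,0,0],0],
    [[0,-0.002,0.031],[0,0,0],0],
    [[0.027,0,0],[0,0,0],0],
    [[0.027,0,0],[0,0,0],0],
    [[0.027,0,0],[0,0,0],0],
    [[0,0,0],[0,0,0],0],
  ],
)

```text
time: 8.2
position: [0.5763, -0.2022, 0.174]
ee_rot: [0.545, 0.445, 0.551, -0.449]
wrist_force: [-1.4, 0.6, -0.3]
grip_width: -0.0002
```

Run:
```python
from h import *
need([.075,-.019,.18])
ims=[read_camera('top')[0][120:240,190:340],read_camera('side')[0][150:270,200:350]]
cv2.imwrite('pics/t3.png',np.vstack([cv2.resize(i,None,fx=2.5*2,fy=2.5*2,interpolation=cv2.INTER_CUBIC)[:, :] for i in ims])[::2,::2])
r=R.from_euler('z',0)
prev=None
for th in np.radians([80,75,70,65,60,55,50,45,40,35,30,25,20,15,10,5,0]):
    rr=.112; x=.062-rr*np.cos(th)+.005*np.sin(th)+.011; z=.0705+rr*np.sin(th)+.005*np.cos(th)
    print(round(np.degrees(th)),round(x,4),round(z,4), None if prev is None else (round(prev[1]-z,4),round(x-prev[0],4))); prev=(x,z)
```

```text
t 8.2 pos [ 0.5763 -0.2022  0.174 ] box [ 0.1004 -0.0236  0.174 ] F [-1.4162  0.6395 -0.2975] grip -0.00018312075535182164
tool axes in box (cols x,y,z)
 [[-0.004  0.002  1.   ]
 [-0.009  1.    -0.002]
 [-1.    -0.009 -0.004]]
turn [-0.0984 -0.2035  0.5285] shift after turn [-0.006   0.0046 -0.0254]
80 0.0585 0.1817 None
75 0.0488 0.18 (np.float64(0.0017), np.float64(-0.0096))
70 0.0394 0.1775 (np.float64(0.0025), np.float64(-0.0094))
65 0.0302 0.1741 (np.float64(0.0033), np.float64(-0.0092))
60 0.0213 0.17 (np.float64(0.0041), np.float64(-0.0089))
55 0.0129 0.1651 (np.float64(0.0049), np.float64(-0.0085))
50 0.0048 0.1595 (np.float64(0.0056), np.float64(-0.008))
45 -0.0027 0.1532 (np.float64(0.0063), np.float64(-0.0075))
40 -0.0096 0.1463 (np.float64(0.0069), np.float64(-0.0069))
35 -0.0159 0.1388 (np.float64(0.0075), np.float64(-0.0063))
30 -0.0215 0.1308 (np.float64(0.008), np.float64(-0.0056))
25 -0.0264 0.1224 (np.float64(0.0085), np.float64(-0.0049))
20 -0.0305 0.1135 (np.float64(0.0089), np.float64(-0.0041))
15 -0.0339 0.1043 (np.float64(0.0092), np.float64(-0.0034))
10 -0.0364 0.0949 (np.float64(0.0094), np.float64(-0.0025))
5 -0.0381 0.0852 (np.float64(0.0096), np.float64(-0.0017))
0 -0.039 0.0755 (np.float64(0.0097), np.float64(-0.0009))
```

View pics/t3.png

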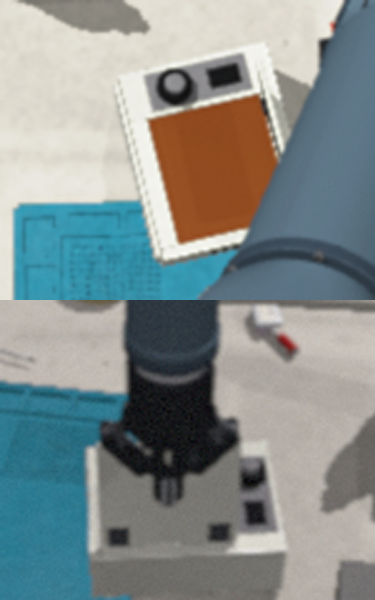

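Request:
send_rows(
  deltas=[
    [[0,0,-0.008],[0,0,0],0],
    [[0,0,-0.008],[0,0,0],0],
    [[0,0,-0.008],[0,0,0],0],
    [[0,0,-0.006],[0,0,0],0],
    [[0,0,-0.003],[0,0,0],0],
    [[0,0,-0.003],[0,0,0],0],
    [[0,0,-0.003],[0,0,0],0],
    [[0,0,-0.003],[0,0,0],0],
    [[0,0,-0.003],[0,0,0],0],
  ],
)

```text
time: 9.05
position: [0.5713, -0.1589, 0.1793]
ee_rot: [0.548, 0.446, 0.548, -0.447]
wrist_force: [0.2, -1.5, -0.1]
grip_width: 0.0001
```

Run:
```python
from h import *
s,r=st(); print('F box',R.from_euler('z',-YAW).apply(s['wrist_force']))
```

```text
t 9.05 pos [ 0.5713 -0.1589  0.1793] box [ 0.057  -0.0197  0.1793] F [ 0.1826 -1.4703 -0.1229] grip 0.00011351383582983885
tool axes in box (cols x,y,z)
 [[ 0.001  0.001  1.   ]
 [ 0.     1.    -0.001]
 [-1.     0.     0.001]]
F box [ 1.4767 -0.1198 -0.1229]
```

Request:
send_rows(
  deltas=[
    [[0.0005,0,-0.0028],[0,0,0],0],
    [[0.0005,0,-0.0028],[0,0,0],0],
    [[0.0005,0,-0.0028],[0,0,0],0],
    [[0.0008,0,-0.0031],[0,0,0],0],
    [[0.0008,0,-0.0031],[0,0,0],0],
    [[0.0008,0,-0.0031],[0,0,0],0],
    [[0.0011,0,-0.0031],[0,0,0],0],
    [[0.0011,0,-0.0031],[0,0,0],0],
    [[0.0011,0,-0.0031],[0,0,0],0],
    [[0.0014,0,-0.003],[0,0,0],0],
    [[0.0014,0,-0.003],[0,0,0],0],
    [[0.0014,0,-0.003],[0,0,0],0],
    [[0.0016,0,-0.0028],[0,0,0],0],
    [[0.0016,0,-0.0028],[0,0,0],0],
    [[0.0016,0,-0.0028],[0,0,0],0],
    [[0.0019,0,-0.0027],[0,0,0],0],
    [[0.0019,0,-0.0027],[0,0,0],0],
    [[0.0019,0,-0.0027],[0,0,0],0],
  ],
)

```text
time: 10.55
position: [0.5607, -0.1068, 0.1572]
ee_rot: [0.548, 0.446, 0.548, -0.446]
wrist_force: [-0.8, -1.2, 0.8]
grip_width: -0.0002
```

Run:
```python
from h import *
s,r=st(); print('F box',R.from_euler('z',-YAW).apply(s['wrist_force']))
```

```text
t 10.55 pos [ 0.5607 -0.1068  0.1572] box [ 0.0038 -0.0195  0.1572] F [-0.8336 -1.1749  0.8427] grip -0.0002472550263174296
tool axes in box (cols x,y,z)
 [[-0.  0.  1.]
 [ 0.  1. -0.]
 [-1.  0. -0.]]
F box [ 0.9811 -1.0548  0.8427]
```

Request:
send_rows(
  deltas=[
    [[0.0021,0,-0.0025],[0,0,0],0],
    [[0.0021,0,-0.0025],[0,0,0],0],
    [[0.0021,0,-0.0025],[0,0,0],0],
    [[0.0023,0,-0.0023],[0,0,0],0],
    [[0.0023,0,-0.0023],[0,0,0],0],
    [[0.0023,0,-0.0023],[0,0,0],0],
    [[0.0025,0,-0.0021],[0,0,0],0],
    [[0.0025,0,-0.0021],[0,0,0],0],
    [[0.0025,0,-0.0021],[0,0,0],0],
    [[0.0027,0,-0.0019],[0,0,0],0],
    [[0.0027,0,-0.0019],[0,0,0],0],
    [[0.0027,0,-0.0019],[0,0,0],0],
    [[0.0028,0,-0.0016],[0,0,0],0],
    [[0.0028,0,-0.0016],[0,0,0],0],
    [[0.0028,0,-0.0016],[0,0,0],0],
    [[0.003,0,-0.0014],[0,0,0],0],
    [[0.003,0,-0.0014],[0,0,0],0],
    [[0.003,0,-0.0014],[0,0,0],0],
  ],
)

```text
time: 12.05
position: [0.5535, -0.0724, 0.1109]
ee_rot: [0.548, 0.446, 0.548, -0.446]
wrist_force: [-0.0, -0.6, 0.3]
grip_width: -0.0
```

Run:
```python
from h import *
s,r=st(); print('F box',R.from_euler('z',-YAW).apply(s['wrist_force']))
```

```text
t 12.05 pos [ 0.5535 -0.0724  0.1109] box [-0.0313 -0.0195  0.1109] F [-0.0237 -0.6039  0.3303] grip -1.3017665074540683e-05
tool axes in box (cols x,y,z)
 [[ 0.  0.  1.]
 [ 0.  1. -0.]
 [-1.  0.  0.]]
F box [ 0.5865 -0.1458  0.3303]
```

Request:
send_rows(
  deltas=[
    [[0.003,0,-0.0011],[0,0,0],0],
    [[0.003,0,-0.0011],[0,0,0],0],
    [[0.003,0,-0.0011],[0,0,0],0],
    [[0.003,0,-0.0011],[0,0,0],0],
    [[0.0028,0,-0.0008],[0,0,0],0],
    [[0.0028,0,-0.0008],[0,0,0],0],
    [[0.0028,0,-0.0008],[0,0,0],0],
    [[0.0025,0,-0.0008],[0,0,0],0],
    [[0.002,0,-0.0004],[0,0,0],0],
    [[0.002,0,-0.0004],[0,0,0],0],
    [[0.0015,0,-0.0004],[0,0,0],0],
    [[0.0015,0,0],[0,0,0],0],
    [[0.0012,0,0],[0,0,0],0],
    [[0.0012,0,0],[0,0,0],0],
  ],
)

```text
time: 13.22
position: [0.5517, -0.0637, 0.0788]
ee_rot: [0.548, 0.446, 0.548, -0.446]
wrist_force: [0.8, 0.1, 0.6]
grip_width: -0.0002
```

Request:
send_rows(
  deltas=[
    [[0.001,0,0],[0,0,0],0],
    [[0.001,0,0],[0,0,0],0],
    [[0.001,0,0],[0,0,0],0],
  ],
)

```text
time: 13.47
position: [0.5518, -0.0639, 0.0758]
ee_rot: [0.548, 0.446, 0.548, -0.446]
wrist_force: [-0.1, 0.5, 1.1]
grip_width: 0.0
```

Request:
send_rows(
  deltas=[
    [[0.001,0,0],[0,0,0],0],
    [[0,0,0],[0,0,0],0],
  ],
)

```text
time: 13.63
position: [0.5518, -0.0638, 0.0755]
ee_rot: [0.548, 0.447, 0.548, -0.446]
wrist_force: [-2.2, -0.2, 7.0]
grip_width: -0.0002
```

Request:
send_rows(
  deltas=[
    [[-0.005,0,0],[0,0,0],0],
    [[-0.02,0,0],[0,0,0],0],
    [[-0.025,0,0],[0,0,0],0],
    [[-0.02,0,0],[0,0,6],0],
    [[0,0,0],[0,0,6],0],
    [[0,0,0],[0,0,0],0],
    [[0,0,0],[0,0,0],0],
  ],
)

```text
time: 14.22
position: [0.5502, -0.0643, 0.1449]
ee_rot: [0.591, 0.501, 0.499, -0.388]
wrist_force: [0.5, -0.3, -0.4]
grip_width: 0.0002
```

Run:
```python
from h import *
s,r=st(); print('shift tool to above button', r.inv().apply(b2w([-.027,.086,.115])-s['position']))
ims=[read_camera('top')[0][120:240,190:340],read_camera('side')[0][150:270,200:350]]
cv2.imwrite('pics/t4.png',np.hstack([cv2.resize(i,None,fx=2.6,fy=2.6,interpolation=cv2.INTER_CUBIC) for i in ims]))
im,d=read_camera('side');
```

```text
t 14.2167 pos [ 0.5502 -0.0643  0.1449] box [-0.04   -0.0211  0.1449] F [ 0.496  -0.2544 -0.3721] grip 0.00018045184565840453
tool axes in box (cols x,y,z)
 [[-0.001  0.002  1.   ]
 [ 0.205  0.979 -0.002]
 [-0.979  0.205 -0.001]]
shift tool to above button [0.0513 0.0987 0.0128]
```

View pics/t4.png

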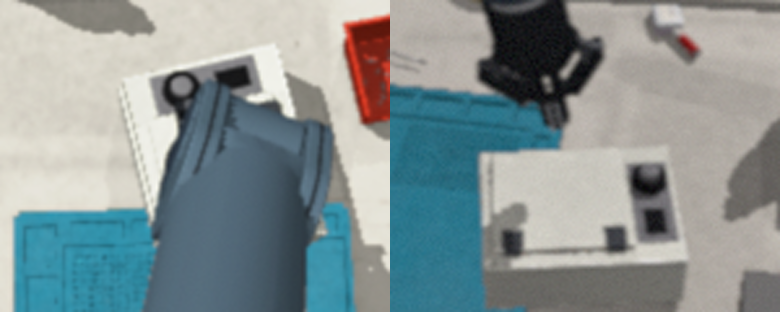

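Request:
send_rows(
  deltas=[
    [[0.004,0.0247,0.0032],[0,0,0],0],
    [[0.004,0.0247,0.0032],[0,0,0],0],
    [[0.004,0.0247,0.0032],[0,0,0],0],
    [[0.004,0.0247,0.0032],[0,0,0],0],
    [[0.017,0,0],[0,0,0],0],
    [[0.018,0,0],[0,0,0],0],
    [[0,0,0],[0,0,0],0],
    [[0,0,0],[0,0,0],0],
  ],
)

```text
time: 15.03
position: [0.659, -0.0541, 0.1141]
ee_rot: [0.591, 0.5, 0.5, -0.387]
wrist_force: [0.7, -0.5, 0.6]
grip_width: 0.0
```

Run:
```python
from h import *
s,r=st(); print('1cm down in tool', r.inv().apply([0,0,-.01]))
im=read_camera('side')[0]
cv2.imwrite('pics/t5.png',cv2.resize(im[160:270,220:330],None,fx=5,fy=5,interpolation=cv2.INTER_CUBIC))
```

```text
t 15.0333 pos [ 0.659  -0.0541  0.1141] box [-0.0278  0.0875  0.1141] F [ 0.6597 -0.4853  0.5893] grip 2.2911819946085653e-05
tool axes in box (cols x,y,z)
 [[-0.001 -0.001  1.   ]
 [ 0.205  0.979  0.001]
 [-0.979  0.205 -0.   ]]
1cm down in tool [ 0.0098 -0.002   0.    ]
```

View pics/t5.png

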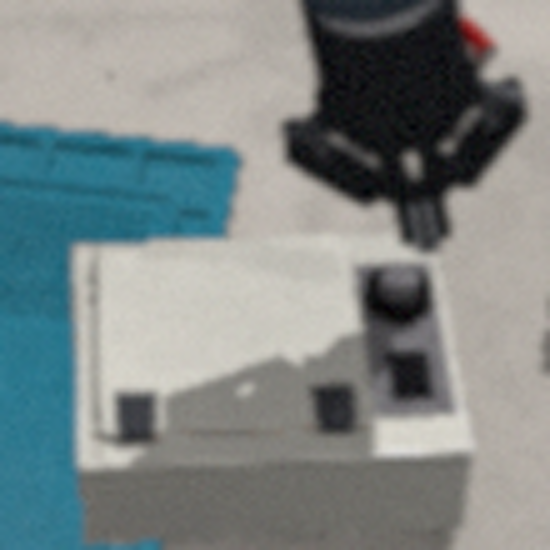

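Request:
send_rows(
  deltas=[
    [[0.0033,-0.002,0],[0,0,0],0],
    [[0.0033,-0.002,0],[0,0,0],0],
    [[0.0033,-0.002,0],[0,0,0],0],
    [[0.0033,-0.002,0],[0,0,0],0],
    [[0.0033,-0.002,0],[0,0,0],0],
    [[0,0,0],[0,0,0],0],
    [[0.001,-0.0002,0],[0,0,0],0],
    [[0.001,-0.0002,0],[0,0,0],0],
    [[0.001,-0.0002,0],[0,0,0],0],
    [[0.001,-0.0002,0],[0,0,0],0],
  ],
)

```text
time: 15.92
position: [0.6534, -0.0559, 0.0933]
ee_rot: [0.592, 0.501, 0.499, -0.387]
wrist_force: [0.1, -0.0, 0.0]
grip_width: -0.0002
```

Request:
send_rows(
  deltas=[
    [[0.001,-0.0002,0],[0,0,0],0],
    [[0.001,-0.0002,0],[0,0,0],0],
  ],
)

```text
time: 16.08
position: [0.6534, -0.056, 0.0913]
ee_rot: [0.592, 0.501, 0.499, -0.387]
wrist_force: [-0.6, 0.2, 2.3]
grip_width: -0.0001
```

Request:
send_rows(
  deltas=[
    [[0.001,-0.0002,0],[0,0,0],0],
    [[0,0,0],[0,0,0],0],
  ],
)

```text
time: 16.25
position: [0.6534, -0.0559, 0.0903]
ee_rot: [0.592, 0.501, 0.499, -0.387]
wrist_force: [-1.1, -0.1, 2.8]
grip_width: 0.0001
```

Request:
send_rows(
  deltas=[
    [[0.001,-0.0002,0],[0,0,0],0],
    [[0.001,-0.0002,0],[0,0,0],0],
    [[0,0,0],[0,0,0],0],
  ],
)

```text
time: 16.5
position: [0.6534, -0.0559, 0.0882]
ee_rot: [0.592, 0.501, 0.499, -0.387]
wrist_force: [-2.1, 0.4, 4.4]
grip_width: -0.0001
```

Request:
send_rows(
  deltas=[
    [[0.001,-0.0002,0],[0,0,0],0],
    [[0,0,0],[0,0,0],0],
  ],
)

```text
time: 16.67
position: [0.6534, -0.0559, 0.0873]
ee_rot: [0.592, 0.501, 0.499, -0.387]
wrist_force: [-1.6, 0.1, 4.8]
grip_width: 0.0003
```

Request:
send_rows(
  deltas=[
    [[0.001,-0.0002,0],[0,0,0],0],
    [[0,0,0],[0,0,0],0],
    [[0,0,0],[0,0,0],0],
  ],
)

```text
time: 16.92
position: [0.6535, -0.0559, 0.087]
ee_rot: [0.592, 0.502, 0.499, -0.386]
wrist_force: [-5.0, 0.4, 11.8]
grip_width: 0.0001
```

Bottomed out (11.8 N, no further travel). I'll release and retreat.

Request:
send_rows(
  deltas=[
    [[-0.003,0.0006,0],[0,0,0],0],
    [[-0.003,0.0006,0],[0,0,0],0],
    [[-0.004,0.0008,0],[0,0,0],0],
    [[-0.02,0,0],[0,0,0],0],
    [[-0.03,0,0],[0,0,0],0],
    [[-0.03,-0.02,0],[0,0,0],0],
    [[-0.02,-0.03,0],[0,0,0],0],
    [[0,-0.035,0],[0,0,0],0],
    [[0,-0.035,0],[0,0,0],0],
    [[0,-0.035,0],[0,0,0],0],
    [[0,-0.035,0],[0,0,0],0],
    [[0,0,0],[0,0,0],0],
    [[0,0,0],[0,0,0],0],
  ],
)

```text
time: 18.0
position: [0.4487, -0.0982, 0.1542]
ee_rot: [0.591, 0.502, 0.499, -0.388]
wrist_force: [1.4, 0.9, 0.2]
grip_width: -0.0001
```

Run:
```python
from h import *
s,r=st()
t,td=read_camera('top'); im,d=read_camera('side')
cv2.imwrite('pics/t6.png',np.vstack([np.hstack([cv2.resize(i,None,fx=2.6,fy=2.6,interpolation=cv2.INTER_CUBIC) for i in (t[120:240,190:340],im[150:270,200:350])]),cv2.resize(t[120:310,80:400],(780,280))]))
sd=np.load('side0.npz')
q=pts('side',[(244,240),(260,225),(280,215),(283,240),(300,220)],d); print(np.array([w2b(x) for x in q]))
for n,p in (('top',t),('side',im)):
    df=cv2.absdiff(np.load(n+'0.npz')['im'],p).max(2)>60; k,l,stt,c=cv2.connectedComponentsWithStats(df.astype(np.uint8)); print(n,[x for x in stt[1:].tolist() if x[4]>12])
```

```text
t 18.0 pos [ 0.4487 -0.0982  0.1542] box [-0.0274 -0.1274  0.1542] F [1.4215 0.948  0.2321] grip -8.452690807479067e-05
tool axes in box (cols x,y,z)
 [[-0.001  0.003  1.   ]
 [ 0.206  0.979 -0.002]
 [-0.979  0.206 -0.001]]
[[ 0.0461 -0.0736  0.0781]
 [-0.0054 -0.0301  0.077 ]
 [-0.0396  0.0258  0.0772]
 [ 0.0493  0.0265  0.0765]
 [-0.0136  0.0769  0.0824]]
top [[203, 157, 51, 75, 2478], [249, 156, 189, 228, 11980], [352, 230, 7, 9, 30], [268, 321, 20, 25, 421], [314, 348, 4, 5, 17], [253, 367, 25, 17, 189], [180, 373, 21, 11, 156]]
side [[77, 0, 18, 6, 62], [197, 0, 30, 47, 755], [19, 6, 25, 16, 104], [74, 8, 22, 70, 579], [207, 81, 3, 12, 17], [151, 85, 30, 28, 412], [192, 94, 12, 8, 22], [182, 103, 8, 12, 25], [186, 103, 53, 96, 2546], [79, 115, 7, 8, 17], [107, 167, 28, 8, 167], [236, 186, 30, 11, 105], [239, 186, 61, 22, 731], [239, 207, 57, 39, 1834], [293, 215, 3, 8, 19], [236, 247, 57, 6, 208], [212, 285, 60, 19, 645], [198, 302, 7, 4, 16]]
```

View pics/t6.png

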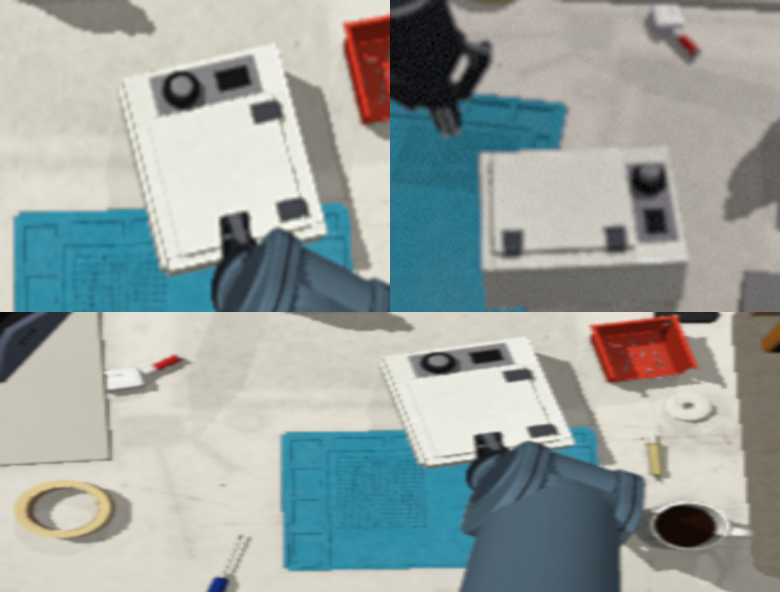

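```bash
python3 -c "
from cell import *
print(sign_off())"
```

```text
the job is handed in; nothing more can be done
None
```

The drawer is fully home, the hatch is folded flat and the start button was pressed and released, in that order. I handed the job in at about 18 s of the 59 s allowed.

- **Drawer:** I pushed it in with closed fingertips, slowing to about 12 mm/s at the end. At its stop it held still under about 8 N.
- **Hatch:** I folded it from behind with a fingertip, slowing to about 12 mm/s at the end. The fingertip stopped at 75.5 mm, the expected height of the shut hatch, at 7 N. In the final depth readings the hatch top is level at about 77 mm.
- **Start button:** it bottomed out at about 12 N after roughly 5 mm of travel, and I then moved clear. I didn't measure that it sprang back, but in the last pictures it looks as it did at the start.
- **Everything else:** the last pictures show the drawer shut and the bench items in view where they were. The robot was clear of everything. I never touched the phone frame, but it is out of sight in the shut drawer, so I couldn't check it directly.
- **Picture comparison:** comparing first and last pictures also flagged a change beside the flux syringe in the side view. I put that down to the arm's shadow, because the syringe is at the same spot in the top view.

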